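# Take the grater out of the lidded bento tier and hold it up to the inspection camera

### The job

Lift the loose lid off the bento tier by its knob and set it down flat in the middle of the round cork trivet without dropping it, then take the little grater out of the tier by its handle and show its toothed face to the inspection camera: the middle of that face on the lens's line of sight about 13 cm in front of the lens, the face square to the slightly downward-looking lens, handle upwards. Finish holding it still there (do not put it down or let go), and do not touch the camera or disturb the other things on the counter.

Things in the scene. Friction and masses are not known exactly. Their poses are not given: they have to be found in the camera images.
- tier: Deep bamboo bento tier, an open box fixed to the counter: 160 mm along its x, 110 along y, 85 high, walls and floor 6 thick. Origin: centre of its underside, z up; its x axis points away from the robot (within 0.4 rad of world +x). On its floor four ribs 10 mm high keep the grater's foot in the middle with 1.5 mm of play; nothing else is inside.
- lid: Loose bamboo lid on the tier, turned like it, 0.1-0.25 kg. Origin: centre of its lowest surface (79 mm above the counter on the tier); z up. From below: plug 140 x 90 mm, 6 thick, 4 mm play in the tier; plate 168 x 118, its top 14 mm above the origin; in the middle a round upright knob, head 26 mm in diameter from 22 to 48 mm above the origin, on an 18 mm neck.
- trivet: Round cork trivet fixed to the counter, 180 mm in diameter, 6 mm thick, to the robot's left (+y). Origin: centre of its underside.
- grater: Small white rigid ginger grater, 30-65 g, upright in the tier under the lid. Origin: centre of the plate's lower edge, 6 mm above the counter; z up, x out of the toothed face = tier's +x. Plate 8 mm (x) x 56 (y) x 44 high; on it a flat handle tab 10 thick (x), 26 wide (y), from 42 to 68 mm up, to be pinched across x; at the foot of the toothed side a trough 10 mm high juts out to x = 16.
- grater_face (a point): The middle of the grater's toothed face: 4 mm in +x and 24 mm in +z from the grater's origin; same axes as the grater.
- camera: Stand of the inspection camera, to the robot's right (-y), fixed: round steel foot 120 mm in diameter, 12 high; post 18 mm in diameter, 274 high. Origin: centre of the foot's underside; z up; x is the horizontal direction in which the camera looks, within 0.3 rad of world +y.
- camera_head: The camera head on that stand: a 60 mm grey cube with a aluminium lens barrel 44 mm in diameter and 35 mm long. Origin: centre of the lens's front, 260 mm above the counter and 70 mm in front of the post's axis. x: the line of sight, out of the lens, 20 degrees (0.349 rad) below level; y: level; z: square to both, upwards.
- tier2: Bystander: shallow open bamboo bento tier, 110 x 160 x 48 mm, loose, beyond the deep tier. Origin: centre of the underside.
- cup1: Bystander: blue muffin cup standing in the shallow tier, 68 mm across the rim, 32 mm high. Origin: centre of the underside.
- cup2: Bystander: the same blue muffin cup standing on the counter, beyond the trivet. Origin: centre of the underside.
- case: Bystander: clear sandwich case, 136 x 136 x 39 mm, at the far side of the counter. Origin: centre of the underside.
- spoon: Bystander: spoon 150 mm long, lying on the counter between the deep tier and the camera, roughly along world x. Origin on its underside.
- jar: Bystander: jar 60 mm in diameter, 85 mm high, on the robot's right. Origin: centre of the underside.
Not all that is in view belongs to the job. What is shaped like the lid but pink or purple is not meant.

How it is judged:
On the way, in this order (a step that is already met when the one before it is completed fails the run):
1. the lid lies flat in the middle of the trivet, let go (horizontal distance between lid and trivet below 0.035 m and height (world z) of lid below 0.013 m and angle between lid's own z axis and vertical below 0.08 rad and contact force between lid and the fingers below 0.1 N and linear speed of lid below 0.03 m/s), for 0.2 s.
2. the grater is lifted clear of the tier in the fingers (height (world z) of grater above 0.095 m and contact force between grater and the fingers above 1 N), for 0.2 s.
At the end, for the whole second after the job is handed in: Fingers hold the grater still, handle up, toothed face to the lens: its middle 130 +-23 mm from the lens, within 20 mm of the line of sight sideways and in height, square and level within 0.2 rad. The lid lies flat and released, its centre within 35 mm of the trivet's (all of step 1 and x of grater_face in the frame of camera_head between 0.107 and 0.153 m and y of grater_face in the frame of camera_head between -0.02 and 0.02 m and z of grater_face in the frame of camera_head between -0.02 and 0.02 m and x of camera_head in the frame of grater above 0.08 m and angle between the x axis of grater and the x axis of camera_head, either way round below 0.2 rad and angle between the y axis of grater and the y axis of camera_head, either way round below 0.2 rad and angle between grater's own z axis and vertical below 0.8 rad and contact force between grater and the fingers above 1 N and contact force between grater and camera_head below 0.05 N and linear speed of grater below 0.02 m/s and angular speed of grater below 0.15 rad/s); the arm keeps its last pose, push and grip.
It fails at once if a bystander is moved more than 30 mm (distance of any of tier2, cup1, cup2, case, spoon, jar from where it was at the start of the episode above 0.03 m).
It fails at once if the camera is touched (contact force between camera and the arm above 0.5 N or contact force between camera and the fingers above 0.5 N or contact force between camera and grater above 0.5 N or contact force between camera and lid above 0.5 N).
It fails at once if the lid is dropped over the trivet from more than about 15 mm (height (world z) of lid above 0.022 m and horizontal distance between lid and trivet below 0.12 m and contact force between lid and anything else below 0.02 N).
It also fails if it takes over 54 s, if anything falls off the work surface, if the arm or the gripper's body presses on something with over 40 N, if the wrist force passes 120 N, or if a joint passes its speed limit or range.

### The arm

A 6-joint arm with a two-finger parallel gripper is mounted at the origin on the work surface. World frame = base frame: x ahead of the robot, y to its left, z up, the work surface at z = 0. Lengths are in m, angles in rad, forces in N, time in s.
With the tool pointing down it reaches from about 0.35 to 0.775 m from the base axis. Payload 7.3 kg.
Tool frame: the origin (TCP) lies at the centre of the arm's flange, where the gripper is bolted on; the fingertips stand 178 mm ahead of it and the grasp point (between the pads) lies 159 mm ahead of it (tip_extent is the distance from the TCP to the fingertips, in m); z points along the fingers, y is the line along which they close (so a half turn about z gives the same grasp; the last joint's range is limited). The gripper opens to 92 mm and grips with 3 to 60 N. Pads are 19 mm wide; open, the fingers measure 130 mm over their backs; the gripper's body (75 mm by 190 mm) begins 47 mm behind the grasp point.
Start: joints at [-1.495, 0.342, 1.524, -0, 1.275, -0.146], TCP at [0.116, -0.512, 0.405] pointing down, gripper open.
Joint ranges: [-2.53, 2.53], [-0.77, 2.02], [0.04, 2.7], [-1, 4.14], [0.28, 2.66], [-3.11, 3.11]. Speed limits (rad/s): [2.57, 2.57, 3.14, 3.14, 3.14, 3.14].

### API

Orientations are given as [roll, pitch, yaw] about the fixed x, y, z axes, in that order (R = Rz(yaw) Ry(pitch) Rx(roll)).
In Python, from cell import * gives the robot as it stands.
- The arm moves only by the tool arm_command, never from a script. Its arguments are lists of equal length, an entry for each row: "xyz": the shift along the world's x, y, z in mm, a list of three; "spin": the turn about the world's z in degrees. In form: {"xyz": [[tx, ty, tz], ...], "spin": [spin, ...]}. A call has 1 to 20 rows; each row shifts and turns the commanded pose from where the row before left it; what a row does not reach is not made up. A row lasts 1/10 s, in which the tool goes at most 50 mm and 8.59 degrees, less where a joint would pass 70% of its speed; a pose out of reach is approached as far as the arm can. A call with a gripper value outside its range is refused whole. "jaw" is the opening, from -1 (shut) to 1 (fully open), set as the call begins (left out, the last holds). The fingers move at their own pace and stop on an object; "squeeze" is the grip in N (left out, the last holds). Time passes only in rows, so rows that do not move let the fingers close. It gives the time, the measured TCP pose, the force, the opening and the grip force at its end, in the units of the state.
- observe(): the state, without advancing time (a new reading comes with each control period).
- read_camera(name): name is "scene" or "top" or "wrist"; returns a dict with "img" (384x512x3 uint8, red, green, blue), "depth" (384x512 float32, m along the optical axis (not along the pixel's ray), 0 where there is no reading), "fx", "fy", "cx", "cy" (pixels), "world_from_camera" (4x4, takes a point from camera to world coordinates). Camera axes: x right, y up, looking along -z (the intrinsics and any distortion apply to the point x, -y, -z); pixel columns grow to the right and rows downward; lengths in m; the calibration is good to about 2 mm. The wrist camera is an equidistant fisheye: a pixel r from the principal point sees the ray r / f radians off the axis. A picture is of the moment at which its call begins.
- hand_in(): hands the job in; it is judged then, once.
The state is a dict: "time": time; "qpos": joint angles; "qvel": joint speeds; "joint_efforts": joint torques, N m; "tool_pos": TCP position; "tool_rot": TCP orientation; "contact_force": force on the tool from outside, world axes, zero at the start; "torque": the same for the moment, N m; "opening": finger opening in m; "grip_force": force on a finger pad.
Only numpy, scipy, OpenCV 4.12 (cv2) and the standard library are available. Lean on these libraries where they do the work, as an engineer would, in place of code of your own. Each camera call takes 0.05 s, during which the arm holds its last target. There are 200 camera calls.

## Working session

There is one attempt and no reset: what is moved stays moved. The work goes in short steps, Python scripts to look and compute and a tool call to move; the robot and the scene stay as the last step left them, time stands still between calls to the robot, and variables do not carry over. Pictures are saved under pics/ and viewed, at most 10 in all, crops included, and the job is handed in when it is done.

Besides the shell and the picture viewer there is one more tool, called after "Request:" by a JSON object that holds its "name" and its "arguments", one argument or row to a line. arm_command: Moves the arm, as the interface text tells. Its arguments: {"type":"object","properties":{"xyz":{"type":"array","items":{"type":"array","items":{"type":"number"}}},"spin":{"type":"array","items":{"type":"number"}},"jaw":{"type":"number"},"squeeze":{"type":"number"}},"required":["xyz","spin"]}

```bash
ls; mkdir -p pics
cat > h.py <<'E'
from cell import *
import numpy as np, cv2
def cloud(c):
    d=c["depth"]; v,u=np.mgrid[0:d.shape[0],0:d.shape[1]]
    P=np.stack([(u-c["cx"])/c["fx"]*d,-(v-c["cy"])/c["fy"]*d,-d],-1)
    W=c["world_from_camera"]; return P@W[:3,:3].T+W[:3,3]
E
python3 - <<'E'
from h import *
ims=[]
for n in("scene","top"):
    c=read_camera(n); np.savez(n+".npz",**c); ims.append(c["img"][:,:,::-1])
    print(n,np.round(c["world_from_camera"],3).tolist(),c["fx"])
    cv2.imwrite(f"pics/{n}.png",c["img"][:,:,::-1])
s=observe(); print(s)
E
```

```text
pics
scene [[-0.602, -0.608, 0.517, 1.283], [0.798, -0.473, 0.374, 0.548], [0.017, 0.638, 0.77, 1.318], [0.0, 0.0, 0.0, 1.0]] 421.45880205701764
top [[0.008, 0.983, -0.183, 0.235], [-1.0, 0.004, -0.025, -0.033], [-0.024, 0.183, 0.983, 1.665], [0.0, 0.0, 0.0, 1.0]] 438.51971916955677
{'time': 0.1, 'qpos': array([-1.49498368e+00,  3.42653360e-01,  1.52485667e+00, -1.62989647e-05,
        1.27539064e+00, -1.46002438e-01]), 'qvel': array([-0.00015014, -0.00180231, -0.00286721, -0.00042697,  0.00046507,
       -0.00095952]), 'joint_efforts': array([ 1.63008372e-03, -4.32004058e+01, -2.44695014e+01,  7.19258236e-02,
        5.26417745e-02, -6.18128183e-05]), 'tool_pos': array([ 0.11551096, -0.51203234,  0.40413677]), 'tool_rot': array([-3.14029629e+00, -1.74874852e-04,  2.21819724e-01]), 'contact_force': array([0.48846486, 0.66633663, 0.34931389]), 'torque': array([-0.00845282,  0.03723197,  0.01828012]), 'grip_force': 0.0, 'opening': 0.09197459523400259}
```

View pics/top.png

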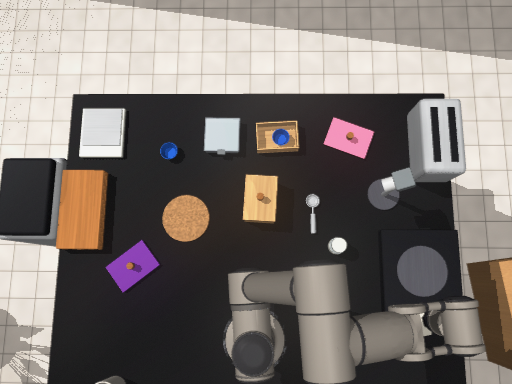

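View pics/scene.png

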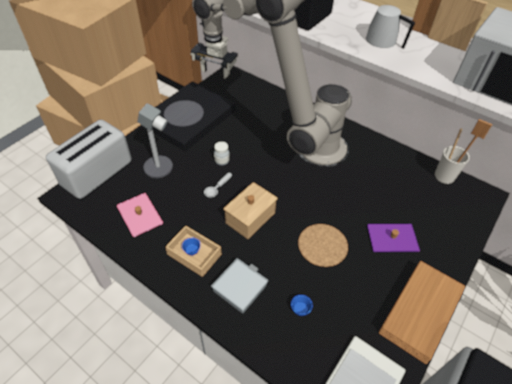

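Candidates for the lid, in top-image pixels: the bamboo one with knob at (260,198), a pink one at (349,137) and a purple one at (130,266). I choose the bamboo one because it sits on the deep tier. The trivet is at (186,218), the camera foot at (384,194) and the spoon at (313,210). Next I measure and check a close crop.

Run:
```python
from h import *
T=dict(np.load("top.npz")); S=dict(np.load("scene.npz"))
pt=cloud(T); ps=cloud(S)
def comp(p,img,m,name):
    q=p[m]; print(name,len(q),"med",np.round(np.median(q,0),4),"min",np.round(q.min(0),3),"max",np.round(q.max(0),3)); return q
def win(u0,u1,v0,v1):
    m=np.zeros((384,512),bool); m[v0:v1,u0:u1]=1; return m
z=pt[...,2]
def rect(q,n):
    r=cv2.minAreaRect((q[:,:2]*1000).astype(np.float32)); print(n,r)
q=comp(pt,0,win(235,285,165,230)&(z>.084)&(z<.1),"lidplate"); rect(q,"lidplate")
q=comp(pt,0,win(235,285,165,230)&(z>.112),"knob"); rect(q,"knob")
w=win(155,215,190,245)
hsv=cv2.cvtColor(T["img"],cv2.COLOR_RGB2HSV)
q=comp(pt,0,w&(hsv[...,2]>90)&(z<.02),"trivet"); print(cv2.minEnclosingCircle((q[:,:2]*1000).astype(np.float32)))
w=win(360,420,160,215)
q=comp(pt,0,w&(z>.2),"head"); rect(q,"head")
q=comp(pt,0,w&(z<.03)&(z>.006),"foot"); print(cv2.minEnclosingCircle((q[:,:2]*1000).astype(np.float32)))
zs=ps[...,2]; w=win(130,175,95,135)
q=comp(ps,0,w&(zs>.2),"headS");rect(q,"headS")
q=comp(ps,0,win(135,185,145,185)&(zs<.03)&(zs>.006),"footS"); print(cv2.minEnclosingCircle((q[:,:2]*1000).astype(np.float32)))
zs=ps[...,2]
q=comp(ps,0,win(215,285,180,240)&(zs>.084)&(zs<.1),"lidS"); rect(q,"lidS")
q=comp(ps,0,win(215,285,180,240)&(zs>.112),"knobS")
q=comp(ps,0,win(290,355,215,275)&(zs>.003)&(zs<.02),"trivS"); print(cv2.minEnclosingCircle((q[:,:2]*1000).astype(np.float32)))
a=cv2.resize(T["img"][155:240,230:290,::-1],None,fx=5,fy=5,interpolation=cv2.INTER_CUBIC)
b=cv2.resize(S["img"][90:190,125:185,::-1],None,fx=4.25,fy=4.25,interpolation=cv2.INTER_CUBIC)
cv2.imwrite("pics/crop.png",np.hstack([a,b]))
```

```text
lidplate 1350 med [ 0.5019 -0.0166  0.0937] min [ 0.419 -0.079  0.085] max [0.591 0.045 0.1  ]
lidplate ((505.1981201171875, -16.082489013671875), (118.044677734375, 168.52598571777344), 86.50806427001953)
knob 56 med [ 0.5003 -0.0208  0.1296] min [ 0.235 -0.033  0.113] max [ 0.516 -0.006  1.665]
knob ((375.38519287109375, -19.791276931762695), (281.4388427734375, 21.56462287902832), 1.1388201713562012)
trivet 1735 med [0.4392 0.2684 0.0069] min [ 0.351  0.179 -0.008] max [0.53  0.359 0.019]
((440.1769104003906, 269.41375732421875), 91.75589752197266)
head 579 med [ 0.5233 -0.4568  0.306 ] min [ 0.235 -0.519  0.251] max [ 0.565 -0.033  1.665]
head ((406.7176513671875, -257.55865478515625), (73.63958740234375, 560.086669921875), 29.974750518798828)
foot 750 med [ 0.5259 -0.4744  0.0115] min [ 0.458 -0.622  0.006] max [ 0.669 -0.4    0.026]
((562.6721801757812, -507.2764587402344), 143.30628967285156)
headS 533 med [ 0.5425 -0.4584  0.2916] min [ 0.5   -0.502  0.201] max [1.283 0.548 1.318]
headS ((875.2947998046875, 39.3145751953125), (1299.3321533203125, 103.5482177734375), 55.881927490234375)
footS 496 med [ 0.5417 -0.481   0.0116] min [ 0.395 -0.64   0.006] max [ 0.649 -0.343  0.027]
((525.1337890625, -491.3544921875), 151.31382751464844)
lidS 1121 med [ 0.5182 -0.014   0.0928] min [ 0.42  -0.084  0.084] max [0.596 0.044 0.1  ]
lidS ((508.12091064453125, -19.12884521484375), (122.77084350585938, 173.41897583007812), 87.44700622558594)
knobS 61 med [ 0.5154 -0.0132  0.1259] min [ 0.496 -0.03   0.112] max [1.283 0.548 1.318]
trivS 1729 med [0.4485 0.2682 0.006 ] min [0.257 0.1   0.003] max [0.619 0.42  0.016]
((438.1063537597656, 268.08892822265625), 182.06344604492188)
```

View pics/crop.png

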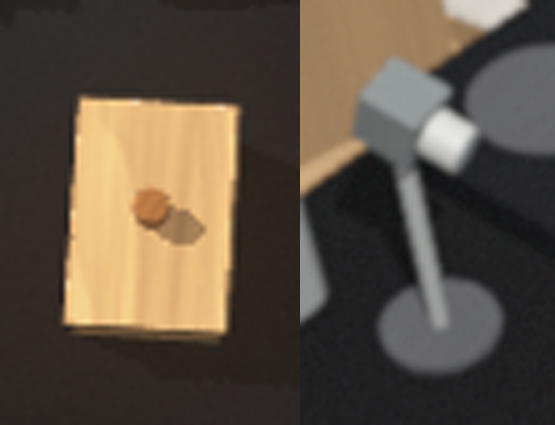

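The crop confirms the bamboo lid with its brown knob (crop ~(150,207)). The second half shows the inspection camera's head, post and foot. I move above the knob now.

Request:
{"name": "arm_command", "arguments": {
  "xyz": [
    [19,24,0],
    [19,24,0],
    [19,24,0],
    [19,24,0],
    [19,24,0],
    [20,25,0],
    [20,25,0],
    [20,25,0],
    [20,25,0],
    [20,25,0],
    [20,25,0],
    [20,25,0],
    [20,25,0],
    [20,25,0],
    [20,25,0],
    [19,25,0],
    [19,25,0],
    [19,25,0],
    [19,25,0],
    [19,25,0]
  ],
  "spin": [-0.8,-0.8,-0.8,-0.8,-0.8,-0.8,-0.8,-0.8,-0.8,-0.8,-0.8,-0.8,-0.8,-0.8,-0.8,-0.8,-0.8,-0.8,-0.8,-0.8],
  "jaw": 1,
  "squeeze": 20
}}

```text
time: 2.1
tool_pos: [0.5061, -0.0159, 0.4044]
tool_rot: [3.142, 0.001, -0.058]
contact_force: [-0.4, -0.2, -0.5]
opening: 0.0918
grip_force: 0.0
```

```bash
cat >> h.py <<'E'
def wcloud(c):
    d=c["depth"]; v,u=np.mgrid[0:d.shape[0],0:d.shape[1]]
    a=(u-c["cx"])/c["fx"]; b=(v-c["cy"])/c["fy"]; th=np.hypot(a,b)+1e-9
    t=np.tan(np.minimum(th,1.5))/th
    P=np.stack([a*t*d,-b*t*d,-d],-1); W=c["world_from_camera"]; return P@W[:3,:3].T+W[:3,3]
E
python3 - <<'E'
from h import *
c=read_camera("wrist"); p=wcloud(c); z=p[...,2]; ok=c["depth"]>0
print(np.round(c["world_from_camera"],3).tolist())
r=np.hypot(p[...,0]-.506,p[...,1]+.017)
k=p[ok&(z>.121)&(z<.133)&(r<.06)]; print("knob",len(k),k.mean(0),k.min(0),k.max(0), cv2.minEnclosingCircle((k[:,:2]*1000).astype(np.float32)))
k=p[ok&(z>.088)&(z<.098)&(r<.12)]; print("plate",len(k),cv2.minAreaRect((k[:,:2]*1000).astype(np.float32)), np.median(k[:,2]))
cv2.imwrite("pics/w1.png",c["img"][:,:,::-1])
T=dict(np.load("top.npz"));S=dict(np.load("scene.npz"))
for n,c,w in(("T",T,(360,425,160,215)),("S",S,(125,190,90,190))):
    p=cloud(c);z=p[...,2];m=np.zeros(z.shape,bool);m[w[2]:w[3],w[0]:w[1]]=1
    m&=c["depth"]>0; g=c["img"].max(2)>60
    f=p[m&(z>.009)&(z<.016)&(np.hypot(p[...,0]-.54,p[...,1]+.48)<.1)&g]; print(n,"foot",len(f),cv2.minEnclosingCircle((f[:,:2]*1000).astype(np.float32)))
    h=p[m&(z>.22)&(z<.4)]; print("head",len(h),h.min(0),h.max(0)); np.save(n+"h.npy",h)
    f=p[m&(z>.03)&(z<.2)]; print("post",len(f),np.median(f,0))
E
```

```text
[[-0.057, 0.965, 0.257, 0.575], [-0.998, -0.055, -0.015, -0.02], [0.0, -0.257, 0.966, 0.384], [0.0, 0.0, 0.0, 1.0]]
knob 633 [ 0.50836808 -0.01794044  0.12658647] [ 0.4947304  -0.03036888  0.12100613] [ 0.5205937  -0.005635    0.12900616] ((507.6221923828125, -18.164642333984375), 12.972657203674316)
plate 16321 ((513.6122436523438, -18.218093872070312), (118.94361877441406, 156.7964630126953), 86.56001281738281) 0.09278899069685115
T foot 375 ((534.2598876953125, -483.33526611328125), 59.63270568847656)
head 569 [ 0.49631239 -0.51854081  0.25087283] [ 0.5651231  -0.40810816  0.32623205]
post 328 [ 0.60124761 -0.58431837  0.09626003]
S foot 309 ((537.6400146484375, -484.83428955078125), 61.61948776245117)
head 508 [ 0.49954182 -0.50195534  0.22004453] [ 0.57237232 -0.41024839  0.32586134]
post 1614 [ 0.31095066 -0.59313932  0.04989384]
```

View pics/w1.png

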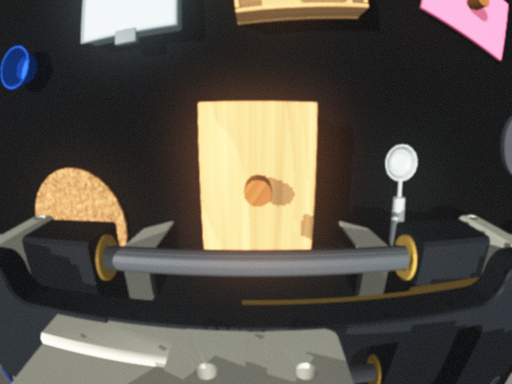

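The wrist view shows the knob at (258,191) between the fingers, on the bamboo lid. I descend and close.

Request:
{"name": "arm_command", "arguments": {
  "xyz": [
    [2,-2,-10],
    [0,0,-20],
    [0,0,-20],
    [0,0,-20],
    [0,0,-20],
    [0,0,-20],
    [0,0,-12],
    [0,0,-5],
    [0,0,0]
  ],
  "spin": [0,0,0,0,0,0,0,0,0]
}}

```text
time: 3.05
tool_pos: [0.5073, -0.0196, 0.2773]
tool_rot: [3.142, 0.001, -0.058]
contact_force: [-0.1, 0.6, -0.7]
opening: 0.0916
grip_force: 0.0
```

Request:
{"name": "arm_command", "arguments": {
  "xyz": [
    [0,0,0],
    [0,0,0],
    [0,0,0],
    [0,0,0],
    [0,0,0],
    [0,0,0],
    [0,0,0],
    [0,0,0]
  ],
  "spin": [0,0,0,0,0,0,0,0],
  "jaw": -1,
  "squeeze": 25
}}

```text
time: 3.85
tool_pos: [0.5075, -0.0191, 0.2777]
tool_rot: [3.142, 0.0, -0.057]
contact_force: [0.3, 1.0, -0.3]
opening: 0.0326
grip_force: 0.0
```

Request:
{"name": "arm_command", "arguments": {
  "xyz": [
    [0,0,0],
    [0,0,0],
    [0,0,0],
    [0,0,0],
    [0,0,5],
    [0,0,10],
    [0,0,15],
    [0,0,15],
    [0,0,10],
    [0,0,0]
  ],
  "spin": [0,0,0,0,0,0,0,0,0,0]
}}

```text
time: 4.85
tool_pos: [0.5079, -0.0192, 0.3345]
tool_rot: [3.141, -0.003, -0.057]
contact_force: [0.2, 0.2, -1.8]
opening: 0.0253
grip_force: 25.0
```

Request:
{"name": "arm_command", "arguments": {
  "xyz": [
    [-3,12,0],
    [-5,22,0],
    [-6,24,0],
    [-6,25,0],
    [-6,25,0],
    [-6,25,0],
    [-6,25,0],
    [-6,25,0],
    [-6,25,0],
    [-6,25,0],
    [-5,24,0],
    [-5,20,0],
    [-3,11,0],
    [0,0,-10],
    [0,0,-20],
    [0,0,-25],
    [0,0,-25],
    [0,0,-20],
    [0,0,-15],
    [0,0,0]
  ],
  "spin": [0,0,0,0,0,0,0,0,0,0,0,0,0,0,0,0,0,0,0,0]
}}

```text
time: 6.85
tool_pos: [0.4377, 0.2676, 0.2151]
tool_rot: [3.139, 0.005, -0.058]
contact_force: [1.2, 0.7, -0.9]
opening: 0.0252
grip_force: 25.0
```

Request:
{"name": "arm_command", "arguments": {
  "xyz": [
    [0,0,-3],
    [0,0,-3],
    [0,0,-2],
    [0,0,-2],
    [0,0,0],
    [0,0,0]
  ],
  "spin": [0,0,0,0,0,0]
}}

```text
time: 7.45
tool_pos: [0.4385, 0.2689, 0.2079]
tool_rot: [-3.142, -0.0, -0.057]
contact_force: [-0.4, 0.3, -0.9]
opening: 0.0256
grip_force: 25.0
```

Request:
{"name": "arm_command", "arguments": {
  "xyz": [
    [0,0,-1],
    [0,0,-1],
    [0,0,0]
  ],
  "spin": [0,0,0]
}}

```text
time: 7.75
tool_pos: [0.4384, 0.2689, 0.2056]
tool_rot: [3.141, 0.0, -0.057]
contact_force: [0.4, 0.0, -1.0]
opening: 0.0257
grip_force: 25.0
```

Request:
{"name": "arm_command", "arguments": {
  "xyz": [
    [0,0,-1],
    [0,0,-1],
    [0,0,0]
  ],
  "spin": [0,0,0]
}}

```text
time: 8.05
tool_pos: [0.4385, 0.2689, 0.2047]
tool_rot: [-3.141, -0.001, -0.057]
contact_force: [-3.3, -1.1, 8.5]
opening: 0.0253
grip_force: 25.0
```

Contact at 8.5 N. I release and rise clear.

Request:
{"name": "arm_command", "arguments": {
  "xyz": [
    [0,0,0],
    [0,0,0],
    [0,0,0],
    [0,0,0],
    [0,0,0],
    [0,0,15],
    [0,0,30],
    [0,0,40],
    [0,0,40],
    [0,0,20]
  ],
  "spin": [0,0,0,0,0,0,0,0,0,0],
  "jaw": 1
}}

```text
time: 9.05
tool_pos: [0.4389, 0.2691, 0.3522]
tool_rot: [-3.139, -0.004, -0.057]
contact_force: [0.6, 0.8, 0.4]
opening: 0.0917
grip_force: 0.0
```

Request:
{"name": "arm_command", "arguments": {
  "xyz": [
    [6,-22,0],
    [6,-25,0],
    [6,-25,0],
    [6,-25,0],
    [6,-25,0],
    [6,-25,0],
    [6,-25,0],
    [6,-25,0],
    [6,-25,0],
    [6,-25,0],
    [6,-25,0],
    [4,-15,0],
    [0,0,0]
  ],
  "spin": [0,0,0,0,0,0,0,0,0,0,0,0,0],
  "jaw": 0.1
}}

```text
time: 10.35
tool_pos: [0.5089, -0.0195, 0.3486]
tool_rot: [3.141, -0.0, -0.06]
contact_force: [0.4, 0.2, -1.1]
opening: 0.0506
grip_force: 0.0
```

Run:
```python
from h import *
o=observe(); print(o["tool_pos"],o["opening"])
c=read_camera("wrist"); p=wcloud(c); z=p[...,2]; ok=c["depth"]>0
m=ok&(np.abs(p[...,0]-.508)<.06)&(np.abs(p[...,1]+.018)<.045)&(z>.045)&(z<.083)
for a,b in((.045,.056),(.06,.068),(.068,.080)):
    k=p[m&(z>a)&(z<b)]
    if len(k)>5: print(a,len(k),k.mean(0),k.min(0),k.max(0),cv2.minAreaRect((k[:,:2]*1000).astype(np.float32)))
t=read_camera("top"); p=cloud(t); z=p[...,2]
m=(np.hypot(p[...,0]-.439,p[...,1]-.268)<.12)
k=p[m&(z>.015)&(z<.027)]; print("lid",len(k),cv2.minAreaRect((k[:,:2]*1000).astype(np.float32)),np.median(k[:,2]))
k=p[m&(z>.045)&(z<.07)]; print("knob",k.mean(0))
cv2.imwrite("pics/w2.png",c["img"][:,:,::-1])
# camera head fit: plane-normal clustering of head cloud (both views), horizontal yaw via PCA free fit
from scipy.optimize import least_squares
H=np.vstack([np.load("Th.npy"),np.load("Sh.npy")])
H=H[(np.hypot(H[:,0]-.536,H[:,1]+.46)<.12)]
def sdf(q):  # in head frame: box x[-95,-35], barrel x[-35,0] r22
    d=np.abs(q-np.array([-.065,0,0]))-.03
    b=np.linalg.norm(np.maximum(d,0),axis=1)+np.minimum(d.max(1),0)
    e=np.stack([np.hypot(q[:,1],q[:,2])-.022,np.abs(q[:,0]+.0175)-.0175],1)
    cy=np.linalg.norm(np.maximum(e,0),axis=1)+np.minimum(e.max(1),0)
    return np.minimum(b,cy)
def R(y,pi):
    x=np.array([np.cos(y)*np.cos(pi),np.sin(y)*np.cos(pi),-np.sin(pi)]); yy=np.array([-np.sin(y),np.cos(y),0]); return np.stack([x,yy,np.cross(x,yy)],1)
f=lambda s:sdf((H-np.array([s[0],s[1],.26+s[3]]))@R(s[2],.349))
for y0 in(1.3,1.57,1.85):
    s=least_squares(f,[.536+.07*np.cos(y0),-.484+.07*np.sin(y0),y0,0],loss="soft_l1",f_scale=.002)
    y=s.x[2]; print(s.x,s.cost,"post",s.x[:2]-.07*np.array([np.cos(y),np.sin(y)]))
```

```text
[ 0.50886041 -0.01953716  0.34857317] 0.050621929677355036
0.045 309 [ 0.50895708 -0.01856683  0.04983117] [ 0.5024768  -0.0467905   0.04516143] [0.56757488 0.02694897 0.05594049] ((522.5347290039062, 0.11501312255859375), (97.790283203125, 37.83902359008789), 51.93901062011719)
0.06 69 [ 0.515063   -0.0161755   0.06384705] [ 0.51129117 -0.03156269  0.06002864] [0.56747396 0.02699978 0.06799019] ((533.4364013671875, 3.357952117919922), (81.08160400390625, 16.633926391601562), 46.26177215576172)
0.068 350 [ 0.50792894 -0.01906755  0.07338839] [ 0.50180477 -0.03205742  0.06808938] [0.56685251 0.02696777 0.0761834 ] ((528.525634765625, 3.5514793395996094), (86.74439239501953, 23.33407974243164), 46.47944641113281)
lid 1177 ((436.3314514160156, 275.51080322265625), (206.99794006347656, 168.1461639404297), 87.10480499267578) 0.021014549711496633
knob [0.43624848 0.26956758 0.05434893]
[ 5.18724615e-01 -4.18707559e-01  1.81884323e+00  7.35615200e-04] 0.002571741849031979 post [ 0.53591039 -0.48656512]
[ 5.18724612e-01 -4.18707576e-01  1.81884336e+00  7.35622184e-04] 0.0025717418490830246 post [ 0.5359104  -0.48656514]
[ 5.18724616e-01 -4.18707547e-01  1.81884313e+00  7.35610224e-04] 0.0025717418490090052 post [ 0.53591039 -0.48656511]
```

View pics/w2.png

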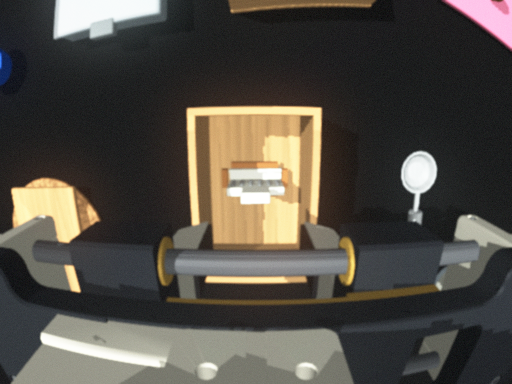

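The wrist view shows the open tier with the grater standing in it, tab at about (255,197). The lid lies on the trivet with its knob at (0.436,0.270).

The tool can only turn about the vertical, so I can't tilt the gripper to match the lens. Instead I'll pinch the tab across y. Then I'll pivot the grater 20° about the pinch axis, pressing its back on the tier rim under a light grip, and clamp it hard afterwards.

Request:
{"name": "arm_command", "arguments": {
  "xyz": [
    [-1,0,-5],
    [0,0,-15],
    [0,0,-20],
    [0,0,-20],
    [0,0,-20],
    [0,0,-20],
    [0,0,-12],
    [0,0,-4],
    [0,0,0]
  ],
  "spin": [0,0,0,0,0,0,0,0,0],
  "jaw": -0.1
}}

```text
time: 11.35
tool_pos: [0.5075, -0.0177, 0.2325]
tool_rot: [-3.142, 0.001, -0.057]
contact_force: [-0.6, -0.2, -0.1]
opening: 0.0414
grip_force: 0.0
```

Request:
{"name": "arm_command", "arguments": {
  "xyz": [
    [0,0,0],
    [0,0,0],
    [0,0,0],
    [0,0,0],
    [0,0,0],
    [0,0,0]
  ],
  "spin": [0,0,0,0,0,0],
  "jaw": -1,
  "squeeze": 6
}}

```text
time: 11.95
tool_pos: [0.5077, -0.0184, 0.2332]
tool_rot: [3.141, -0.001, -0.057]
contact_force: [-1.1, -1.7, 4.3]
opening: 0.0261
grip_force: 6.0
```

Request:
{"name": "arm_command", "arguments": {
  "xyz": [
    [0,0,3],
    [0,0,8],
    [0,0,15],
    [0,0,15],
    [0,0,12],
    [0,0,8],
    [-6,0,0],
    [-12,1,0],
    [-16,1,0],
    [-14,1,0],
    [-10,1,0],
    [-6,0,0],
    [0,0,0]
  ],
  "spin": [0,0,0,0,0,0,0,0,0,0,0,0,0]
}}

```text
time: 13.25
tool_pos: [0.4429, -0.0141, 0.2936]
tool_rot: [3.142, 0.001, -0.058]
contact_force: [-0.4, 0.0, -0.4]
opening: 0.0261
grip_force: 6.0
```

```bash
cat > m.py <<'E'
from h import *
import sys
o=observe(); tp=o["tool_pos"]; yaw=o["tool_rot"][2]
c=read_camera("wrist"); p=wcloud(c); ok=c["depth"]>0
q=p-tp; cs,sn=np.cos(yaw),np.sin(yaw)
L=np.stack([q[...,0]*cs+q[...,1]*sn,-q[...,0]*sn+q[...,1]*cs,q[...,2]],-1)*1000
white=(c["img"].min(2)>90)&(np.ptp(c["img"].astype(int),axis=2)<40)
m=ok&white&(np.abs(L[...,1])<27)&(L[...,0]>-8)&(L[...,0]<45)&(L[...,2]<-140)&(L[...,2]>-245)
k=L[m]; print(tp,yaw,len(k))
for z in range(-240,-145,6):
    s=k[(k[:,2]>=z)&(k[:,2]<z+6)]
    if len(s)>4: print(z+3,len(s),np.round(np.percentile(s[:,0],[5,50,95]),1),np.round(s[:,1].min()),np.round(s[:,1].max()))
cv2.imwrite("pics/"+sys.argv[1],c["img"][:,:,::-1])
E
python3 m.py w3.png
```

```text
[ 0.44294511 -0.01408595  0.29364455] -0.05750520874709375 4318
-225 895 [ 2.8  6.6 14.8] -27.0 27.0
-219 600 [ 2.5 13.3 15. ] -27.0 27.0
-213 229 [2.5 3.1 5.1] -27.0 27.0
-207 234 [2.3 3.1 5.1] -27.0 27.0
-201 235 [2.3 3.1 5. ] -27.0 27.0
-195 200 [2.4 3.1 5. ] -27.0 27.0
-189 202 [2.4 3.  5. ] -24.0 22.0
-183 120 [3.  3.7 4.2] -14.0 13.0
-177 224 [ 3.4  3.9 11. ] -19.0 20.0
-171 329 [ 3.3  4.  11.1] -26.0 25.0
-165 351 [ 3.4  4.1 11.1] -26.0 24.0
-159 375 [ 2.6  4.2 11.3] -24.0 24.0
-153 146 [10.7 11.2 11.6] -23.0 23.0
-147 140 [10.7 11.1 11.6] -22.0 21.0
```

View pics/w3.png

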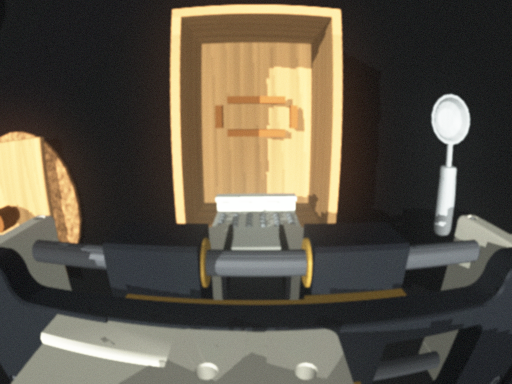

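The wrist view shows the grater held in the jaws, trough at (256,203) and clear of the ribs, with the face vertical. I push its back against the near rim.

Request:
{"name": "arm_command", "arguments": {
  "xyz": [
    [-2,0,0],
    [-2,0,0],
    [-2,0,0],
    [-2,0,0],
    [-2,0,0],
    [-2,0,0],
    [-2,0,0],
    [-2,0,0],
    [-2,0,0],
    [-1,0,0],
    [0,0,0],
    [0,0,0]
  ],
  "spin": [0,0,0,0,0,0,0,0,0,0,0,0],
  "squeeze": 4
}}

```text
time: 14.5
tool_pos: [0.4244, -0.0142, 0.2937]
tool_rot: [3.141, 0.0, -0.058]
contact_force: [-0.2, 0.6, -0.9]
opening: 0.0261
grip_force: 4.0
```

```bash
python3 m.py w4.png
```

```text
[ 0.42444183 -0.01416085  0.29373039] -0.057517362556130935 6428
-219 940 [19.3 22.5 32.7] -27.0 27.0
-213 964 [17.6 28.6 31.8] -27.0 27.0
-207 497 [15.4 16.9 29.6] -27.0 27.0
-201 472 [13.4 14.7 17. ] -27.0 27.0
-195 534 [11.4 12.7 15. ] -27.0 27.0
-189 638 [ 9.2 10.5 12.9] -27.0 27.0
-183 439 [7.7 8.8 9.6] -27.0 27.0
-177 371 [ 6.3  7.5 10.8] -22.0 20.0
-171 487 [ 4.2  5.7 11. ] -26.0 25.0
-165 501 [ 2.5  3.8 11. ] -25.0 25.0
-159 263 [ 2.1 10.5 11.5] -24.0 23.0
-153 143 [10.7 11.2 11.6] -23.0 22.0
-147 143 [10.7 11.2 11.6] -22.0 21.0
```

The tilt slope is 0.356, which is 19.6°. I clamp hard, back off the rim and lift.

Request:
{"name": "arm_command", "arguments": {
  "xyz": [
    [0,0,0],
    [0,0,0],
    [0,0,0],
    [3,0,0],
    [5,0,0],
    [0,0,5],
    [0,0,12],
    [0,0,18],
    [0,0,20],
    [0,0,20],
    [0,0,20],
    [0,0,15],
    [0,0,10],
    [0,0,4],
    [0,0,0],
    [0,0,0]
  ],
  "spin": [0,0,0,0,0,0,0,0,0,0,0,0,0,0,0,0],
  "squeeze": 25
}}

```text
time: 16.15
tool_pos: [0.4324, -0.0141, 0.4171]
tool_rot: [-3.142, 0.001, -0.057]
contact_force: [0.4, -1.4, 0.4]
opening: 0.0259
grip_force: 25.0
```

Request:
{"name": "arm_command", "arguments": {
  "xyz": [
    [0,-3,0],
    [1,-6,0],
    [2,-10,0],
    [3,-12,0],
    [3,-14,0],
    [3,-15,0],
    [3,-15,0],
    [3,-15,0],
    [3,-15,0],
    [3,-15,0],
    [3,-15,0],
    [3,-15,0],
    [3,-15,0],
    [3,-15,0],
    [2,-12,0],
    [2,-10,0],
    [2,-8,0],
    [1,-5,0],
    [0,-3,0],
    [0,-2,0]
  ],
  "spin": [-1.5,-3,-4,-4,-4,-4,-4,-4,-4,-4,-4,-4,-4,-4,-4,-4,-4,-4,-3,-1]
}}

```text
time: 18.15
tool_pos: [0.4754, -0.2346, 0.417]
tool_rot: [3.14, 0.001, -1.325]
contact_force: [-0.5, -0.1, -0.5]
opening: 0.0255
grip_force: 25.0
```

```bash
python3 m.py w5.png
python3 - <<'E'
from h import *
c=read_camera("scene"); cv2.imwrite("pics/s2.png",cv2.resize(c["img"][60:280,90:400,::-1],None,fx=2.5,fy=2.5))
E
```

```text
[ 0.47543519 -0.23459636  0.41695817] -1.3252940631452257 6552
-219 1014 [19.4 22.8 33.2] -27.0 27.0
-213 973 [17.8 28.8 31.9] -27.0 27.0
-207 483 [15.5 17.  29.3] -27.0 27.0
-201 483 [13.4 14.8 17.1] -27.0 27.0
-195 523 [11.4 12.8 15.1] -27.0 27.0
-189 640 [ 9.4 10.7 13. ] -27.0 27.0
-183 448 [7.8 9.  9.7] -27.0 27.0
-177 358 [ 6.4  7.7 11. ] -20.0 21.0
-171 493 [ 4.4  5.9 11.2] -25.0 25.0
-165 519 [ 2.8  4.  11.3] -26.0 25.0
-159 271 [ 2.3 10.7 11.5] -24.0 23.0
-153 144 [10.9 11.4 11.8] -23.0 22.0
-147 140 [10.7 11.3 11.7] -21.0 22.0
```

View pics/s2.png

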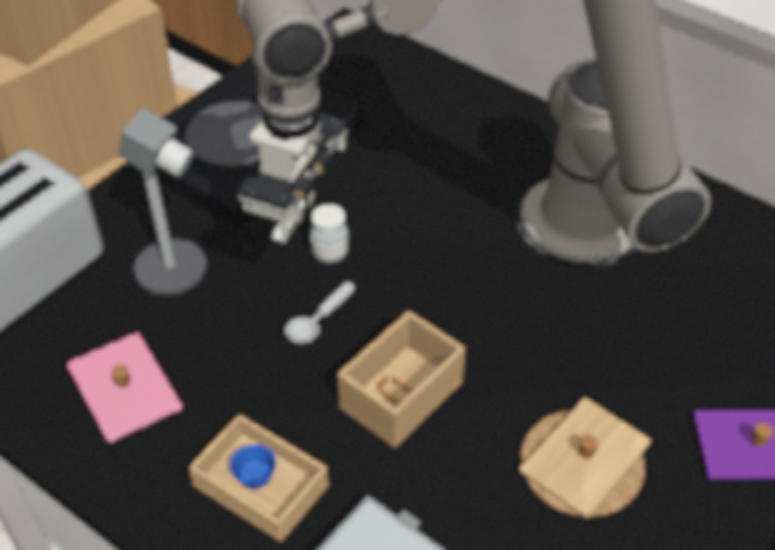

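The scene picture shows the lid flat on the trivet (590,455), the grater in the jaws (290,220) short of the lens (175,158), and the bystanders undisturbed. I make the last approach.

Request:
{"name": "arm_command", "arguments": {
  "xyz": [
    [1,-3,0],
    [1,-6,0],
    [1,-8,0],
    [2,-9,0],
    [2,-9,0],
    [1,-8,0],
    [1,-5,0],
    [1,-3,0],
    [0,-1,0],
    [0,0,0],
    [0,0,0],
    [0,0,0],
    [0,0,0],
    [0,0,0]
  ],
  "spin": [0,0,0,0,0,0,0,0,0,0,0,0,0,0]
}}

```text
time: 19.65
tool_pos: [0.4855, -0.286, 0.4178]
tool_rot: [3.142, -0.0, -1.323]
contact_force: [-0.2, 0.2, -0.4]
opening: 0.0258
grip_force: 25.0
```

Run:
```python
from h import *
o=observe(); t=o["tool_pos"];y=o["tool_rot"][2]; print(t,y,o["grip_force"],np.abs(o["qvel"]).max())
f=t+np.array([.0143*np.cos(y),.0143*np.sin(y),-.201])
cy=1.819;X=np.array([np.cos(cy)*.9397,np.sin(cy)*.9397,-.342]);Y=np.array([-np.sin(cy),np.cos(cy),0]);Z=np.cross(X,Y)
d=f-np.array([.5187,-.4187,.2607]); print(d@X,d@Y,d@Z)
# independent check: lens front & grater from the top camera
c=read_camera("top");p=cloud(c);m=(p[...,2]>.22)&(p[...,2]<.4)&(np.hypot(p[...,0]-.5187,p[...,1]+.4187)<.1)&(p[...,1]<-.40); print(m.sum(),p[m].min(0),p[m].max(0))
```

```text
[ 0.48550083 -0.286019    0.41780684] -1.3226996970842575 24.999825060367584 0.001698071977142979
0.13009730304023667 -0.00041150409160876743 0.0006386198760063637
460 [ 0.49670073 -0.51580544  0.25050878] [ 0.5654205  -0.42524159  0.3255668 ]
```

The grater is within 1 mm of the target and still, so I hand in.

```bash
python3 -c "
from cell import *
print(hand_in())"
```

```text
the job is handed in; nothing more can be done
None
```

The job is handed in, though no verdict came back: the lid lies released on the trivet about 3 mm off its centre, and the grater is held still with its face measured 130 mm from the lens, under 1 mm off the line of sight and tilted 19.6° to match the lens.

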